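# Take the temperature of the griddle's small zone with a contact thermometer

### The arm

A 6-joint arm with a two-finger parallel gripper is mounted at the origin on a cart in front of the work surface, level with it; the furniture and walls round the work are solid. World frame = base frame: x ahead of the robot, y to its left, z up, the work surface at z = 0. Lengths are in m, angles in rad, forces in N, time in s.
With the tool pointing down it reaches from about 0.35 to 0.975 m from the base axis. Payload 4.9 kg.
Tool frame: the origin (TCP) lies on the centre line of the jaws, within the pads' length; the fingertips stand manip.tip_reach ahead of it and the grasp point (between the pads) is the TCP (manip.tip_reach is the distance from the TCP to the fingertips, in m); z points along the fingers, y is the line along which they close (so a half turn about z gives the same grasp; the last joint's range is limited). The gripper opens to 85 mm and grips with 20 to 120 N. Pads are 22 mm wide; open, the fingers measure 114 mm over their backs; the gripper's body (76 mm by 85 mm) begins 54 mm behind the grasp point. The pads swing forward as they close: fully open they stand 13 mm farther back than shut.
Start: joints at [1.194, 0.053, 1.613, -0, 1.476, -0.119], TCP at [0.159, 0.604, 0.25] pointing down, gripper open.
Joint ranges: [-3.01, 3.01], [-1.01, 2.22], [0.06, 2.58], [-1.02, 4.17], [0.09, 2.62], [-3.14, 3.14]. Speed limits (rad/s): [2.57, 2.57, 3.14, 3.14, 3.14, 3.14].

### API

Orientations are given as a unit quaternion [w, x, y, z].
In Python, from plant import manip gives the robot as it stands. The module is installed in compiled form; this text tells all that it offers.
- The arm moves only by the tool move_arm, never from a script. Its argument "rows" is a list of rows, each a list of 7 numbers: the shift along the tool's x, y, z in cm, then the turn, a rotation vector about the tool's x, y, z in degrees, then the opening, from -1 (shut) to 1 (fully open). In form: [[tx, ty, tz, ax, ay, az, jaw], ...]. A call has 1 to 20 rows; each row shifts and turns the commanded pose from where the row before left it, along the tool's axes as they then stand; what a row does not reach is not made up. A row lasts 1/12 s, in which the tool goes at most 41.7 mm and 7.16 degrees, less where a joint would pass 70% of its speed; a pose out of reach is approached as far as the arm can. A call is refused whole if a number of a shift passes 4.17 or a number of a turn 7.16, either way. A call with a gripper value outside its range is refused whole. The fingers move at their own pace and stop on an object; the grip force is fixed at half the most. Time passes only in rows, so rows that do not move let the fingers close. It gives the time, the measured TCP pose, the force, the opening and the grip force at its end, in the units of the state.
- manip.state(): the state, without advancing time (a new reading comes with each control period).
- manip.grab_frame(name): name is "side" or "top"; returns a dict with "img" (400x640x3 uint8, blue, green, red), "mtx" (3x3 intrinsics, pixels), "R" (3x3) and "t" (3): a world point X has camera coordinates R X + t. Camera axes: x right, y down, z forward; pixel columns grow to the right and rows downward; lengths in m; the calibration is good to about 2 mm. A picture is of the moment at which its call begins. There is no depth.
- manip.job_done(): hands the job in; it is judged then, once.
The state is a dict: "time": time; "joint_pos": joint angles; "joint_vel": joint speeds; "joint_efforts": joint torques, N m; "tool_pos": TCP position; "tool_rot": TCP orientation; "contact_force": force on the tool from outside, world axes, zero at the start; "ft_torque": the same for the moment, N m; "gripper_width": opening from 0.0 (shut) to 1.0 (fully open); "grasp_force": force on a finger pad.
Only numpy, scipy, OpenCV 4.12 (cv2) and the standard library are available. Lean on these libraries where they do the work, as an engineer would, in place of code of your own. Each camera call takes 0.05 s, during which the arm holds its last target. There are 200 camera calls.

### The job

Before the eggs go on, check how hot the small zone of the table griddle is. Draw the contact thermometer up out of its stand, disinfect its foot by pushing the dished cap of the dispenser all the way down with it and letting the cap spring back up, then set the foot on the plate inside the little engraved ring at the centre of the small zone and finish while still holding it there: thermometer upright, pressed on lightly so that its sprung foot is pushed about halfway in and not to the stop, gripper clear of the griddle. Leave the egg box, pepper mill and spice jar where they stand, and never lean hard on griddle or dispenser.

Things in the scene. Friction and masses are not known exactly. Their poses are not given: they have to be found in the camera images.
- probe: Contact thermometer, 0.11 kg, upright in its stand. Origin: underside of the foot when fully out; z up its axis. Above the origin: foot disc 14 mm wide; sheath 10 mm wide to 66 mm; boss 25 mm wide to 92 mm (sits in the sleeve); collar 34 mm wide to 97 mm (rests on the rim); white handle to 177 mm, 30 mm wide (x), 24 mm thick (y): grip its y flats 125 to 150 mm up. Display on its -x side.
- probe_tip (a point): Centre of the underside of the thermometer's foot, the face that touches what is measured. It moves with the foot.
- probe_foot (a joint): How far the sprung foot is pushed into the thermometer along its axis: 0 = fully out, 0.010 m = at the stop. Spring 500 N/m with 0.5 N preload: about 3 N halfway, 5.5 N at the stop.
- stand: Fixed stand of the thermometer: round steel base 90 mm across with an upright black sleeve, 42 mm outside, bore 29 mm, rim 104 mm above the worktop. Origin: centre of the underside. The thermometer's foot hangs in it 12 mm above the worktop (92 mm below the rim), so it must be raised straight up 92 mm to come clear.
- dispenser: Fixed press-down disinfectant dispenser: squat white bottle 72 mm across, standing upright, with a round dished steel cap. Origin: centre of the underside on the worktop.
- dish (a point): Centre of the dish floor on top of the dispenser's cap, 92 mm above the worktop while the cap is up; moves with the cap. The dish is about 46 mm across inside at its floor, its rim 8 mm higher.
- dispenser_cap (a joint): How far the dispenser's cap is pressed down: 0 = up, 0.008 m = all the way down. Its spring brings it back up; it needs 0.8 N to start and 3.6 N to be all the way down (the thermometer's foot is pushed in about 6 mm by then).
- griddle: Fixed table griddle, 340 mm deep (x), 230 mm wide (y); top of the dark plate 60 mm above the worktop, 16 mm upstands left, right and back, two knobs on its front (-x). Two zones are engraved as circles: the small one (72 mm wide) in front, centre 74 mm to -x of the origin; the large one (140 mm) behind. Each has a little 36 mm ring at its centre. Origin: centre of the underside.
- small_zone (a point): Centre of the small zone, on the top face of the plate (60 mm above the worktop); centre of its little 36 mm ring.
- egg_box: Egg box, 106 x 156 x 80 mm, bystander. Origin: centre of its underside.
- pepper_mill: Dark wooden pepper mill, 58 mm across and 150 mm high, bystander. Origin: centre of its underside.
- spice_jar: Spice jar with a dark lid, 41 mm across and 105 mm high, the one nearer the robot of two alike, bystander. Origin: centre of its underside.
Mind the look-alikes: they are no part of the job. Leave any purple look-alike of the probe alone.

How it is judged:
By the outcome, as a careful person would: the job done as asked, in the order asked, and still so for the second after the job is handed in, while the arm keeps its last pose, push and grip.
It also fails if it takes over 48 s, if anything falls off the work surface, if the arm or the gripper's body presses on something with over 40 N, if the wrist force passes 120 N, or if a joint passes its speed limit or range.

## Working session

There is one attempt and no reset: what is moved stays moved. The work goes in short steps, Python scripts to look and compute and a tool call to move; the robot and the scene stay as the last step left them, time stands still between calls to the robot, and variables do not carry over. Pictures are saved under pics/ and viewed, at most 10 in all, crops included, and the job is handed in when it is done.

Besides the shell and the picture viewer there is one more tool, called after ">>>" in YAML: its name, and indented under it one key for each argument. move_arm: Moves the arm, as the interface text tells. Its arguments: {"type":"object","properties":{"rows":{"type":"array","items":{"type":"array","items":{"type":"number"}}}},"required":["rows"]}

```bash
mkdir -p pics
cat > h.py <<'E'
import numpy as np, cv2
from plant import manip
def grab(n):
    f=manip.grab_frame(n); return f
def ray(f,u,v):
    K,R,t=map(np.array,(f["mtx"],f["R"],f["t"])); t=t.ravel()
    return -R.T@t, R.T@np.linalg.solve(K,[u,v,1.])
def onz(f,u,v,z):
    c,d=ray(f,u,v); return c+d*(z-c[2])/d[2]
def proj(f,X):
    p=f["mtx"]@(f["R"]@np.array(X)+np.ravel(f["t"])); return p[:2]/p[2]
def tri(f1,p1,f2,p2):
    c1,d1=ray(f1,*p1);c2,d2=ray(f2,*p2)
    s=np.linalg.lstsq(np.c_[d1,-d2],c2-c1,rcond=None)[0]
    a,b=c1+d1*s[0],c2+d2*s[1]; return (a+b)/2,np.linalg.norm(a-b)
E
python3 - <<'E'
from h import *
for n in("side","top"):
    f=grab(n);cv2.imwrite(f"pics/{n}0.png",f["img"]);np.savez(f"{n}0.npz",**f)
    print(n,ray(f,320,200))
print(manip.state(),manip.tip_reach)
E
```

```text
side (array([ 0.22730174, -0.92563111,  0.55096169]), array([ 0.3395069 ,  0.76215979, -0.55136509]))
top (array([ 0.44256677, -0.29262543,  1.24147061]), array([ 0.06288051,  0.00210726, -0.99805956]))
{'time': 0.1, 'joint_pos': array([ 1.19396440e+00,  5.32945952e-02,  1.61413410e+00,  5.01885042e-06,
        1.47600371e+00, -1.19015017e-01]), 'joint_vel': array([-0.00078784, -0.00143292, -0.00450813, -0.00125787,  0.00048155,
        0.00166311]), 'joint_efforts': array([ 2.96906355e-04, -3.94904208e+01, -3.71362460e+01, -1.42999443e-04,
        3.89063323e-03, -4.24217035e-06]), 'tool_pos': array([0.15917113, 0.60385427, 0.24919709]), 'tool_rot': array([-2.28151596e-04,  1.28551913e-01,  9.91702354e-01, -8.91138256e-04]), 'contact_force': array([ 1.09617958, -0.76916291, -0.71252607]), 'ft_torque': array([-0.02644893,  0.02782037, -0.00732335]), 'grasp_force': 0.0, 'gripper_width': 0.9967809093390179} 0.019
```

View pics/side0.png

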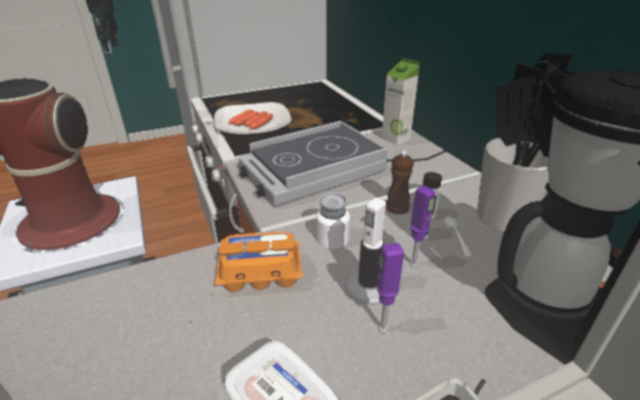

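View pics/top0.png

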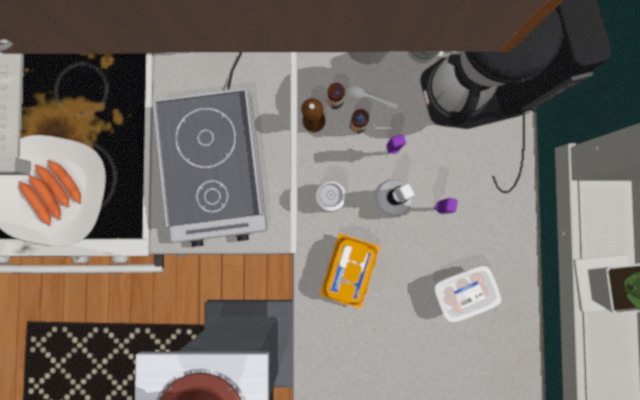

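Side view: the candidates for the probe are the white-handled thermometer in the stand (373,215), and purple look-alikes at (424,213) and (390,275). In the top view these are white (402,193) and purple (397,144) and (447,205). The dispenser is at top (331,195) and the griddle's small ring at top (212,196). I choose the white one in the sleeve and check it in a crop.

Run:
```python
from h import *
s=dict(np.load("side0.npz"));t=dict(np.load("top0.npz"))
a=cv2.resize(s["img"][170:340,300:460],None,fx=2.5*1,fy=2.5,interpolation=cv2.INTER_CUBIC)
b=cv2.resize(t["img"][150:250,300:460],None,fx=2.5,fy=2.5,interpolation=cv2.INTER_CUBIC)
c=cv2.resize(t["img"][160:240,170:270],None,fx=2.1,fy=2.1,interpolation=cv2.INTER_CUBIC)
o=np.zeros((600,800,3),np.uint8);o[:a.shape[0],:a.shape[1]]=a;o[:b.shape[0],400:400+b.shape[1]]=b;o[300:300+c.shape[0],420:420+c.shape[1]]=c
cv2.imwrite("pics/crop1.png",o)
print("base px",proj(t,[0,0,0]),proj(s,[0,0,0]), "tcp",proj(t,[.159,.604,.25]))
print("dish",onz(t,331,195,.092),"ring",onz(t,212,196,.06),"probe top",onz(t,402,193,.189))
print("large",onz(t,205.5,137.5,.06))
print("tri probe top",tri(t,(403,188),s,(374,203)))
```

```text
base px [199.21566633 417.50428622] [ 69.13769778 220.13207786] tcp [-142.36141925  379.61102046]
dish [ 0.52632762 -0.3152376   0.092     ] ring [ 0.52692751 -0.03711458  0.06      ] probe top [ 0.52310313 -0.46097791  0.189     ]
large [ 0.66546502 -0.02003249  0.06      ]
tri probe top (array([ 0.53222038, -0.46309709,  0.18366864]), np.float64(0.003986058604784925))
```

View pics/crop1.png

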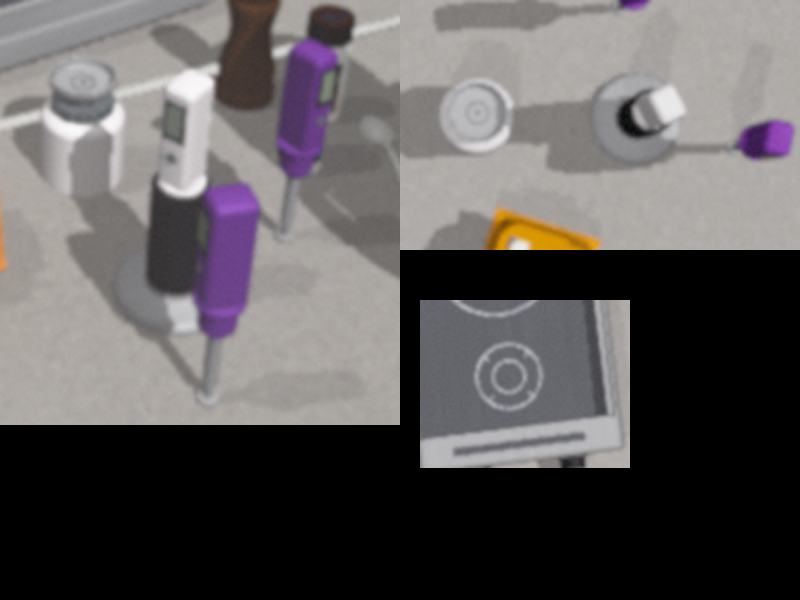

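The crop confirms the white probe in the black sleeve (top px ≈ (402,192)), its display facing roughly to the robot's side. The dispenser dish is at ≈(331,195) and the ring at ≈(212,196). Now precise fits.

```bash
cat > fit.py <<'E'
from h import *
s=dict(np.load("side0.npz"));t=dict(np.load("top0.npz"))
T=t["img"];S=s["img"]
def comps(m,off,n=3):
    k,l,st,c=cv2.connectedComponentsWithStats(m.astype(np.uint8))
    for i in np.argsort(-st[1:,4])[:n]+1:
        cn=cv2.findContours((l==i).astype(np.uint8),0,2)[0][0]+np.array(off)
        yield st[i,4],c[i]+off,cn
# probe handle top view
r=T[170:225,370:425].astype(int)
for th in(200,215,230):
  for a,c,cn in comps(r.min(2)>th,(370,170),1): print("handle",th,a,c,cv2.minAreaRect(cn))
print(r[10:35,20:46].mean(2).astype(int))
def hsv(I):return cv2.cvtColor(I,cv2.COLOR_BGR2HSV)
for nm,I in(("top",T),("side",S)):
  H=hsv(I); m=(H[...,0]>125)&(H[...,0]<155)&(H[...,1]>80)
  for a,c,cn in comps(m,(0,0),2): print("purple",nm,a,c,cv2.boundingRect(cn))
E
python3 fit.py
python3 - <<'E'
from fit import *
E
python3 - <<'E' 2>&1 | tail -30
from h import *
t=dict(np.load("top0.npz"));T=t["img"]
g=cv2.cvtColor(T,cv2.COLOR_BGR2GRAY)
# engraved rings (bright on dark)
m=(g[160:232,175:250]>150).astype(np.uint8)
for c in cv2.findContours(m,cv2.RETR_CCOMP,cv2.CHAIN_APPROX_NONE)[0]:
    if len(c)>20:
        e=cv2.fitEllipse(c);print("ring",np.array(e[0])+(175,160),e[1],onz(t,e[0][0]+175,e[0][1]+160,.06)[:2])
m=(g[95:180,165:245]>130).astype(np.uint8)
for c in cv2.findContours(m,cv2.RETR_CCOMP,cv2.CHAIN_APPROX_NONE)[0]:
    if len(c)>30:
        e=cv2.fitEllipse(c);print("large",np.array(e[0])+(165,95),e[1],onz(t,e[0][0]+165,e[0][1]+95,.06)[:2])
c=cv2.HoughCircles(cv2.resize(g[170:225,305:360],None,fx=4,fy=4,interpolation=2),cv2.HOUGH_GRADIENT,1,4,param1=80,param2=18,minRadius=8,maxRadius=70)
print("dish circles",None if c is None else c[0][:6]/4+[305,170,0])
E
```

```text
handle 200 121 [407.15702479 190.81818182] ((407.2000732421875, 190.89996337890625), (12.521980285644531, 9.391485214233398), 63.43495178222656)
handle 215 98 [407.09183673 190.97959184] ((407.20001220703125, 190.8999786376953), (11.627553939819336, 8.497057914733887), 63.43495178222656)
handle 230 47 [407.14893617 190.91489362] ((407.1176452636719, 191.02940368652344), (8.060433387756348, 5.65945291519165), 59.036251068115234)
[[152 157 159 159 159 162 164 162 160 156 159 159 160 160 162 165 162 164
  169 172 173 173 172 172 172 172]
 [162 162 164 165 166 168 169 169 167 165 163 162 161 159 162 163 164 165
  169 172 173 172 172 173 173 174]
 [169 168 170 169 170 168 170 169 170 168 168 168 168 163 161 158 161 170
  173 173 173 172 173 172 173 172]
 [170 169 169 169 168 170 171 170 170 169 168 170 171 170 167 164 170 181
  182 178 174 172 172 174 174 174]
 [170 168 170 170 169 170 168 167 164 163 159 164 170 172 176 183 195 205
  204 191 177 172 173 174 174 173]
 [172 169 170 172 169 163 154 146 140 135 136 150 168 183 194 207 217 223
  223 210 190 175 173 173 174 173]
 [172 169 168 
[... 6076 characters left out ...]
1900634766) [ 0.66597109 -0.01918747]
large [205.21045303 137.11758041] (13.715065956115723, 14.008527755737305) [ 0.66637989 -0.01933509]
large [205.21994019 137.44529724] (59.5736198425293, 60.558101654052734) [ 0.6655978  -0.01936784]
large [205.20219803 137.32159424] (56.1732177734375, 57.623435974121094) [ 0.66589312 -0.01932196]
large [169.56216717  97.0797348 ] (3.925844192504883, 57.541099548339844) [0.76279775 0.06683499]
dish circles [[330.625      194.875       11.69999981]
 [329.875      196.875       13.60000038]
 [331.625      197.125       13.375     ]
 [330.625      193.375       17.07500076]
 [331.625      198.125       12.42500019]
 [331.625      195.125       11.35000038]]
```

Run:
```python
from h import *
t=dict(np.load("top0.npz"));T=t["img"];s=dict(np.load("side0.npz"))
g=cv2.cvtColor(T,cv2.COLOR_BGR2GRAY);gs=cv2.cvtColor(s["img"],cv2.COLOR_BGR2GRAY)
def rings(name,f,G,x0,y0,x1,y1,z,k=6,lo=100,hi=200,minl=60):
    r=cv2.resize(G[y0:y1,x0:x1],None,fx=k,fy=k,interpolation=cv2.INTER_CUBIC)
    seen=[]
    for th in range(lo,hi,15):
        for c in cv2.findContours((r>th).astype(np.uint8),cv2.RETR_LIST,cv2.CHAIN_APPROX_NONE)[0]:
            if len(c)<minl: continue
            e=cv2.fitEllipse(c);p=(np.array(e[0])+.5)/k-.5+(x0,y0)
            a=np.pi*e[1][0]*e[1][1]/4
            if e[1][0]/e[1][1]<.6 or abs(cv2.contourArea(c)/a-1)>.06: continue
            print(name,th,p.round(1),(np.array(e[1])/k).round(1),onz(f,*p,z)[:2].round(4))
rings("ring",t,g,190,175,235,218,.06)
rings("ringS",s,gs,265,140,310,178,.06,lo=130,hi=220)
rings("dish",t,g,308,172,355,220,.092,lo=120,hi=230)
rings("dishS",s,gs,312,190,355,222,.092,lo=120,hi=230)
rings("base",t,g,370,170,420,222,.005,lo=130,hi=170)
q=[onz(t,407.2+d*np.cos(a),190.9+d*np.sin(a),.189) for a in(np.radians(62),) for d in(-6,6)]
print("handle",onz(t,407.2,190.9,.189),"yaw",np.degrees(np.arctan2(*(q[0]-q[1])[1::-1])))
for p in((446,205),(396,143)):print("purple",onz(t,*p,.17))
print(onz(t,352,272,.08),onz(t,313,112,.14),onz(t,360,118,.105))
```

```text
ring 115 [211.9 196. ] [11.7 12. ] [ 0.527  -0.0368]
ring 115 [211.9 195.9] [18.1 18.4] [ 0.5271 -0.0369]
ring 115 [211.8 195.8] [26.4 26.8] [ 0.5273 -0.0367]
ring 115 [211.8 195.9] [33.6 34. ] [ 0.5273 -0.0367]
ring 130 [211.8 196. ] [12.8 13.1] [ 0.527  -0.0367]
ring 130 [211.9 195.9] [16.9 17.3] [ 0.5271 -0.0368]
ring 130 [211.8 195.9] [27.5 28.2] [ 0.5272 -0.0367]
ring 130 [211.8 195.9] [32.5 32.8] [ 0.5273 -0.0365]
dish 180 [330.6 194.7] [5.6 5.8] [ 0.5269 -0.3144]
dish 180 [330.6 194.7] [10.8 11.1] [ 0.527  -0.3144]
dish 180 [329.  194.5] [17.  18.6] [ 0.5275 -0.3108]
handle [ 0.52745985 -0.47183273  0.189     ] yaw 27.247390990636006
purple [ 0.49892858 -0.55646962  0.17      ]
purple [ 0.63148047 -0.45261568  0.17      ]
[ 0.35154388 -0.36260763  0.08      ] [ 0.70635557 -0.27525951  0.14      ] [ 0.70050824 -0.38140879  0.105     ]
```

Run:
```python
from h import *
s=dict(np.load("side0.npz"))
for z in (.189,.104,.06,.0):print(z,proj(s,[.5275,-.4718,z]))
print("dish",proj(s,[.527,-.3144,.092]),"ring",proj(s,[.527,-.0367,.06]))
g=cv2.cvtColor(s["img"],cv2.COLOR_BGR2GRAY)
for r in (250,262,272):
    c=[i for i in range(350,400) if g[r,i]<70];print(r,c[0],c[-1])
```

```text
0.189 [375.70266171 203.55369106]
0.104 [372.16104018 244.47518057]
0.06 [370.50698082 263.58692705]
0.0 [368.42150595 287.68344244]
dish [332.29353183 203.79706544] ring [286.20730701 159.87368753]
250 361 381
262 360 383
272 359 383
```

>>> move_arm:
  rows:
    - [-3.46, 0.91, -0.7, 0, 0, 0, 1]
    - [-3.46, 0.91, -0.7, 0, 0, 0, 1]
    - [-3.46, 0.91, -0.7, 0, 0, 0, 1]
    - [-3.46, 0.91, -0.7, 0, 0, 0, 1]
    - [-3.46, 0.91, -0.7, 0, 0, 0, 1]
    - [-3.46, 0.91, -0.7, 0, 0, 0, 1]
    - [-3.46, 0.91, -0.7, 0, 0, 0, 1]
    - [-1.13, -3.68, 0, 0, 0, 0, 1]
    - [-1.13, -3.68, 0, 0, 0, 0, 1]
    - [-1.13, -3.68, 0, 0, 0, 0, 1]
    - [-1.13, -3.68, 0, 0, 0, 0, 1]
    - [-1.13, -3.68, 0, 0, 0, 0, 1]
    - [-1.13, -3.68, 0, 0, 0, 0, 1]
    - [-1.13, -3.68, 0, 0, 0, 0, 1]
    - [-1.13, -3.68, 0, 0, 0, 0, 1]
    - [-1.13, -3.68, 0, 0, 0, 0, 1]
    - [-1.13, -3.68, 0, 0, 0, 0, 1]
    - [-1.13, -3.68, 0, 0, 0, 0, 1]
    - [-1.13, -3.68, 0, 0, 0, 0, 1]
    - [-1.13, -3.68, 0, 0, 0, 0, 1]

```text
time: 1.77
tool_pos: [0.4292, 0.1025, 0.2989]
tool_rot: [-0.0, 0.128, 0.992, -0.0]
contact_force: [-0.1, -1.3, -0.6]
gripper_width: 1.0
grasp_force: 0.0
```

>>> move_arm:
  rows:
    - [-1.13, -3.68, 0, 0, 0, 0, 1]
    - [-1.13, -3.68, 0, 0, 0, 0, 1]
    - [-1.13, -3.68, 0, 0, 0, 0, 1]
    - [-1.13, -3.68, 0, 0, 0, 0, 1]
    - [-1.13, -3.68, 0, 0, 0, 0, 1]
    - [-1.13, -3.68, 0, 0, 0, 0, 1]
    - [-1.13, -3.68, 0, 0, 0, 0, 1]
    - [-1.13, -3.68, 0, 0, 0, 0, 1]
    - [-1.13, -3.68, 0, 0, 0, 0, 1]
    - [-1.13, -3.68, 0, 0, 0, 0, 1]
    - [-1.13, -3.68, 0, 0, 0, 0, 1]
    - [-1.13, -3.68, 0, 0, 0, 0, 1]
    - [-1.13, -3.68, 0, 0, 0, 0, 1]

```text
time: 2.85
tool_pos: [0.4494, -0.3977, 0.2986]
tool_rot: [-0.0, 0.129, 0.992, 0.0]
contact_force: [0.6, 1.0, 1.0]
gripper_width: 0.998
grasp_force: 0.0
```

>>> move_arm:
  rows:
    - [0, 0, 0, 0, 0, 7, 1]
    - [0, 0, 0, 0, 0, 7, 1]
    - [0, 0, 0, 0, 0, 7, 1]
    - [0, 0, 0, 0, 0, 7, 1]
    - [0, 0, 0, 0, 0, 7, 1]
    - [0, 0, 0, 0, 0, 7, 1]
    - [0, 0, 0, 0, 0, 7, 1]
    - [0, 0, 0, 0, 0, 7, 1]
    - [0, 0, 0, 0, 0, 7, 1]
    - [0, 0, 0, 0, 0, 7, 1]
    - [0, 0, 0, 0, 0, 7, 1]
    - [0, 0, 0, 0, 0, 7, 1]
    - [0, 0, 0, 0, 0, 7, 1]
    - [0, 0, 0, 0, 0, 7, 1]
    - [0, 0, 0, 0, 0, 7, 1]
    - [0, 0, 0, 0, 0, 7, 1]
    - [0, 0, 0, 0, 0, 7, 1]
    - [0, 0, 0, 0, 0, 7, 1]
    - [0, 0, 0, 0, 0, 6, 1]
    - [0, 0, 0, 0, 0, 6, 1]

```text
time: 4.52
tool_pos: [0.4497, -0.3957, 0.2986]
tool_rot: [-0.001, 0.973, 0.233, -0.0]
contact_force: [0.0, -0.1, -0.8]
gripper_width: 1.004
grasp_force: 0.0
```

>>> move_arm:
  rows:
    - [0.87, 2.58, 0, 0, 0, 0, 1]
    - [0.87, 2.57, 0, 0, 0, 0, 1]
    - [0.87, 2.58, 0, 0, 0, 0, 1]
    - [0.87, 2.57, 0, 0, 0, 0, 1]
    - [0, 0, 2, 0, 0, 0, 1]
    - [0, 0, 2, 0, 0, 0, 1]
    - [0, 0, 0, 0, 0, 0, 1]
    - [0, 0, 0, 0, 0, 0, 1]

```text
time: 5.18
tool_pos: [0.5273, -0.4708, 0.2567]
tool_rot: [-0.002, 0.972, 0.235, -0.001]
contact_force: [-0.0, 0.2, 0.0]
gripper_width: 1.005
grasp_force: 0.0
```

Run:
```python
from h import *
s=grab("side");t=grab("top")
a=cv2.resize(s["img"][130:320,290:470],None,fx=2.2,fy=2.2,interpolation=2)
b=cv2.resize(t["img"][130:260,300:480],None,fx=2.2,fy=2.2,interpolation=2)
o=np.zeros((420,796,3),np.uint8);o[:a.shape[0],:a.shape[1]]=a;o[:b.shape[0],400:400+b.shape[1]]=b
cv2.imwrite("pics/c2.png",o)
print(manip.state()["tool_pos"],manip.state()["tool_rot"])
```

```text
[ 0.52811359 -0.47164405  0.26038291] [4.88978761e-04 9.71897273e-01 2.35404726e-01 2.59362971e-04]
```

View pics/c2.png

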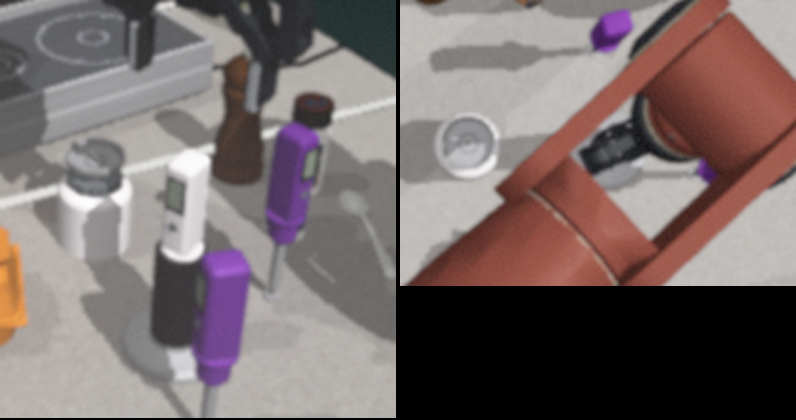

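The gripper stands above the white handle, with fingers left (≈(140,40) in the crop) and right (≈(255,80)) of it, and nothing else is near. Descend and close.

>>> move_arm:
  rows:
    - [0, 0, 1.5, 0, 0, 0, 1]
    - [0, 0, 1.5, 0, 0, 0, 1]
    - [0, 0, 1.5, 0, 0, 0, 1]
    - [0, 0, 1.5, 0, 0, 0, 1]
    - [0, 0, 1.5, 0, 0, 0, 1]
    - [0, 0, 1.5, 0, 0, 0, 1]
    - [0, 0, 1, 0, 0, 0, 1]
    - [0, 0, 0.6, 0, 0, 0, 1]
    - [0, 0, 0, 0, 0, 0, 1]
    - [0, 0, 0, 0, 0, 0, 1]

```text
time: 6.12
tool_pos: [0.5281, -0.4716, 0.1532]
tool_rot: [-0.0, 0.972, 0.235, -0.0]
contact_force: [0.3, -0.7, 0.9]
gripper_width: 1.004
grasp_force: 0.0
```

>>> move_arm:
  rows:
    - [0, 0, 0, 0, 0, 0, 0]
    - [0, 0, 0, 0, 0, 0, -0.2]
    - [0, 0, 0, 0, 0, 0, -0.4]
    - [0, 0, 0, 0, 0, 0, -1]
    - [0, 0, 0, 0, 0, 0, -1]
    - [0, 0, 0, 0, 0, 0, -1]
    - [0, 0, 0, 0, 0, 0, -1]
    - [0, 0, 0, 0, 0, 0, -1]
    - [0, 0, 0, 0, 0, 0, -1]
    - [0, 0, 0, 0, 0, 0, -1]

```text
time: 6.95
tool_pos: [0.5281, -0.4716, 0.1539]
tool_rot: [0.0, 0.972, 0.235, 0.0]
contact_force: [-1.5, 1.6, 5.4]
gripper_width: 0.275
grasp_force: 58.9
```

>>> move_arm:
  rows:
    - [0, 0, -0.5, 0, 0, 0, -1]
    - [0, 0, -1, 0, 0, 0, -1]
    - [0, 0, -1.2, 0, 0, 0, -1]
    - [0, 0, -1.3, 0, 0, 0, -1]
    - [0, 0, -1.3, 0, 0, 0, -1]
    - [0, 0, -1.3, 0, 0, 0, -1]
    - [0, 0, -1.3, 0, 0, 0, -1]
    - [0, 0, -1.3, 0, 0, 0, -1]
    - [0, 0, -1.3, 0, 0, 0, -1]
    - [0, 0, -1.3, 0, 0, 0, -1]
    - [0, 0, -1.2, 0, 0, 0, -1]
    - [0, 0, 0, 0, 0, 0, -1]
    - [0, 0, 0, 0, 0, 0, -1]
    - [0, 0, 0, 0, 0, 0, -1]

```text
time: 8.12
tool_pos: [0.5278, -0.4714, 0.2825]
tool_rot: [-0.001, 0.972, 0.235, -0.0]
contact_force: [-0.7, -0.9, -2.1]
gripper_width: 0.271
grasp_force: 58.6
```

Run:
```python
from h import *
s=grab("side");np.savez("side1.npz",**s)
p=manip.state()["tool_pos"];print(p,manip.state()["contact_force"])
b=p-[0,0,.14]
print("pred tip",proj(s,b),"collar",proj(s,p-[0,0,.043]))
a=cv2.resize(s["img"][110:310,300:450],None,fx=3,fy=3,interpolation=2)
cv2.imwrite("pics/c3.png",a)
```

```text
[ 0.52765154 -0.47120989  0.28182907] [-0.40050058  0.07397852 -2.08563258]
pred tip [373.5752412  226.73940236] collar [377.91017076 176.5330904 ]
```

View pics/c3.png

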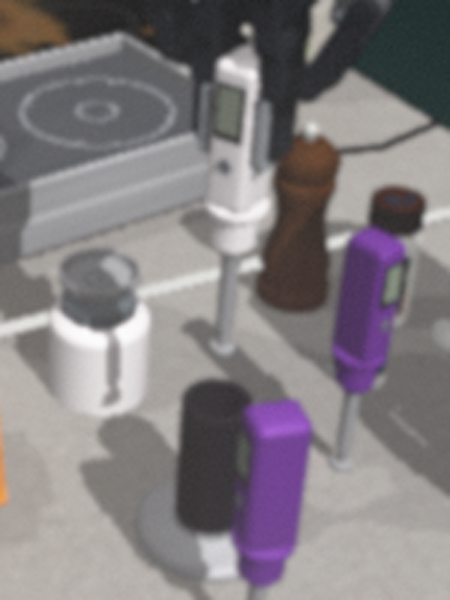

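The probe is out of the sleeve and upright, foot at ≈(374,226) against a prediction of (373.6,226.7). Next: over the dish.

>>> move_arm:
  rows:
    - [0.6, -1.2, 0, 0, 0, 0, -1]
    - [1.17, -2.33, 0, 0, 0, 0, -1]
    - [1.17, -2.33, 0, 0, 0, 0, -1]
    - [1.17, -2.33, 0, 0, 0, 0, -1]
    - [1.17, -2.33, 0, 0, 0, 0, -1]
    - [1.17, -2.33, 0, 0, 0, 0, -1]
    - [0.6, -1.15, 0, 0, 0, 0, -1]
    - [0, 0, 1, 0, 0, 0, -1]
    - [0, 0, 1, 0, 0, 0, -1]
    - [0, 0, 1, 0, 0, 0, -1]
    - [0, 0, 0, 0, 0, 0, -1]
    - [0, 0, 0, 0, 0, 0, -1]
    - [0, 0, 0, 0, 0, 0, -1]

```text
time: 9.25
tool_pos: [0.5264, -0.3156, 0.2528]
tool_rot: [-0.0, 0.972, 0.235, -0.0]
contact_force: [0.7, -0.3, -0.7]
gripper_width: 0.274
grasp_force: 59.1
```

Run:
```python
from h import *
s=grab("side");t=grab("top")
st=manip.state();p=st["tool_pos"];print(p,st["tool_rot"],st["contact_force"])
print("pred tip side",proj(s,p-[0,0,.14]),"top",proj(t,p-[0,0,.14]))
a=cv2.resize(s["img"][130:250,280:390],None,fx=4,fy=4,interpolation=2)
cv2.imwrite("pics/c4.png",a)
```

```text
[ 0.52676892 -0.3155973   0.25376982] [3.31151712e-04 9.71994960e-01 2.35001350e-01 2.31810047e-04] [-0.19050655  0.924822   -1.94499048]
pred tip side [332.59006211 195.13958138] top [331.35006021 194.0929493 ]
```

View pics/c4.png

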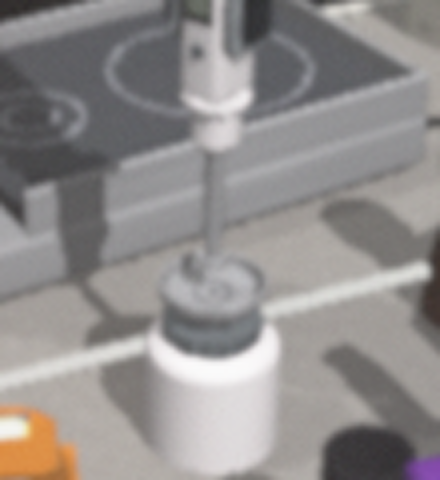

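Foot at ≈(333,194) in the side view, above the dish centre (≈(333,203)). Measure the zero force, then press in steps.

```bash
cat > F.py <<'E'
from h import *
import sys
z=[];q=[]
for i in range(int(sys.argv[1])):
    manip.grab_frame("side");st=manip.state();z.append(st["contact_force"]);q.append(st["tool_pos"])
print("F",np.mean(z,0).round(2),"std",np.std(z,0).round(2),"pos",np.mean(q,0).round(5),st["time"])
E
python3 F.py 12
```

```text
F [-0.08 -0.11 -1.55] std [0.51 0.43 0.44] pos [ 0.52673 -0.315    0.25364] 9.95
```

>>> move_arm:
  rows:
    - [0, 0, 0.6, 0, 0, 0, -1]
    - [0, 0, 0.6, 0, 0, 0, -1]
    - [0, 0, 0.6, 0, 0, 0, -1]
    - [0, 0, 0.5, 0, 0, 0, -1]
    - [0, 0, 0.4, 0, 0, 0, -1]
    - [0, 0, 0.3, 0, 0, 0, -1]
    - [0, 0, 0.2, 0, 0, 0, -1]
    - [0, 0, 0, 0, 0, 0, -1]
    - [0, 0, 0, 0, 0, 0, -1]
    - [0, 0, 0, 0, 0, 0, -1]

```text
time: 10.78
tool_pos: [0.5266, -0.3148, 0.2217]
tool_rot: [-0.0, 0.972, 0.235, -0.0]
contact_force: [-1.1, 0.6, 2.3]
gripper_width: 0.274
grasp_force: 59.4
```

```bash
python3 F.py 12
```

```text
F [-1.28  1.21  1.76] std [0.48 0.38 0.63] pos [ 0.52663 -0.3148   0.22146] 11.3833
```

>>> move_arm:
  rows:
    - [0, 0, 0.2, 0, 0, 0, -1]
    - [0, 0, 0.15, 0, 0, 0, -1]
    - [0, 0, 0, 0, 0, 0, -1]
    - [0, 0, 0, 0, 0, 0, -1]
    - [0, 0, 0, 0, 0, 0, -1]

```text
time: 11.8
tool_pos: [0.5268, -0.315, 0.2181]
tool_rot: [0.0, 0.972, 0.235, 0.0]
contact_force: [-1.4, 1.0, 2.2]
gripper_width: 0.276
grasp_force: 59.7
```

```bash
python3 F.py 16
```

```text
F [-0.37  0.43  2.82] std [0.47 0.47 0.42] pos [ 0.52676 -0.31496  0.21798] 12.6
```

>>> move_arm:
  rows:
    - [0, 0, 0.1, 0, 0, 0, -1]
    - [0, 0, 0, 0, 0, 0, -1]
    - [0, 0, 0, 0, 0, 0, -1]
    - [0, 0, 0, 0, 0, 0, -1]

```text
time: 12.93
tool_pos: [0.5267, -0.3149, 0.217]
tool_rot: [0.0, 0.972, 0.235, 0.0]
contact_force: [0.2, -0.2, 3.4]
gripper_width: 0.271
grasp_force: 59.8
```

```bash
python3 F.py 14
python3 - <<'E'
from h import *
s=grab("side");b=dict(np.load("side0.npz"))["img"]
o=np.hstack([cv2.resize(i[150:250,290:380],None,fx=4,fy=4,interpolation=2) for i in (b,s["img"])])
cv2.imwrite("pics/c5.png",o)
E
```

```text
F [ 0.2  -0.31  3.64] std [0.55 0.48 0.64] pos [ 0.5267  -0.31491  0.2169 ] 13.6333
```

View pics/c5.png

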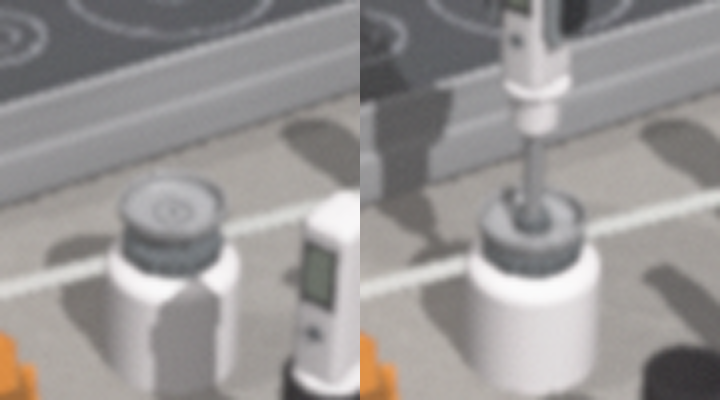

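The right panel shows the cap clearly lowered by ~4 px (≈8 mm) with the force slope at the foot spring's rate, so it is bottomed. Release, then go to the griddle.

>>> move_arm:
  rows:
    - [0, 0, -0.5, 0, 0, 0, -1]
    - [0, 0, -0.5, 0, 0, 0, -1]
    - [0, 0, -0.7, 0, 0, 0, -1]
    - [0, 0, -1, 0, 0, 0, -1]
    - [0, 0, -1.2, 0, 0, 0, -1]
    - [0, 0, -1.2, 0, 0, 0, -1]
    - [0, 0, -0.9, 0, 0, 0, -1]
    - [0, 0, 0, 0, 0, 0, -1]
    - [0, 0, 0, 0, 0, 0, -1]

```text
time: 14.43
tool_pos: [0.5269, -0.315, 0.278]
tool_rot: [0.001, 0.972, 0.235, 0.001]
contact_force: [-0.5, 0.1, -2.4]
gripper_width: 0.276
grasp_force: 59.0
```

>>> move_arm:
  rows:
    - [0.63, -1.24, 0, 0, 0, 0, -1]
    - [1.26, -2.48, 0, 0, 0, 0, -1]
    - [1.26, -2.48, 0, 0, 0, 0, -1]
    - [1.26, -2.48, 0, 0, 0, 0, -1]
    - [1.26, -2.48, 0, 0, 0, 0, -1]
    - [1.26, -2.48, 0, 0, 0, 0, -1]
    - [1.26, -2.48, 0, 0, 0, 0, -1]
    - [1.26, -2.48, 0, 0, 0, 0, -1]
    - [1.26, -2.48, 0, 0, 0, 0, -1]
    - [1.26, -2.48, 0, 0, 0, 0, -1]
    - [0.63, -1.24, 0, 0, 0, 0, -1]
    - [0, 0, 1, 0, 0, 0, -1]
    - [0, 0, 1.5, 0, 0, 0, -1]
    - [0, 0, 1.5, 0, 0, 0, -1]
    - [0, 0, 1, 0, 0, 0, -1]
    - [0, 0, 0.7, 0, 0, 0, -1]
    - [0, 0, 0.5, 0, 0, 0, -1]
    - [0, 0, 0, 0, 0, 0, -1]
    - [0, 0, 0, 0, 0, 0, -1]
    - [0, 0, 0, 0, 0, 0, -1]

```text
time: 16.1
tool_pos: [0.5257, -0.0369, 0.2157]
tool_rot: [0.0, 0.972, 0.235, 0.001]
contact_force: [0.6, 0.3, -1.5]
gripper_width: 0.275
grasp_force: 59.1
```

```bash
python3 F.py 14
python3 - <<'E'
from h import *
s=grab("side");st=manip.state();p=st["tool_pos"];print(p,st["tool_rot"])
print("pred tip",proj(s,p-[0,0,.14]),"ring",proj(s,[.5272,-.0367,.06]))
b=dict(np.load("side0.npz"))["img"]
o=np.hstack([cv2.resize(s["img"][90:200,230:330],None,fx=4,fy=4,interpolation=2),cv2.resize(s["img"][150:260,290:380],None,fx=4,fy=4,interpolation=2)])
cv2.imwrite("pics/c6.png",o)
E
```

```text
F [ 0.07 -0.14 -1.3 ] std [0.48 0.65 0.51] pos [ 0.52538 -0.03671  0.21521] 16.8
[ 0.52518904 -0.03665047  0.21478849] [-6.60216413e-06  9.71897716e-01  2.35403545e-01 -2.60350497e-05]
pred tip [285.26405912 154.9362472 ] ring [286.27923146 159.85880245]
```

View pics/c6.png

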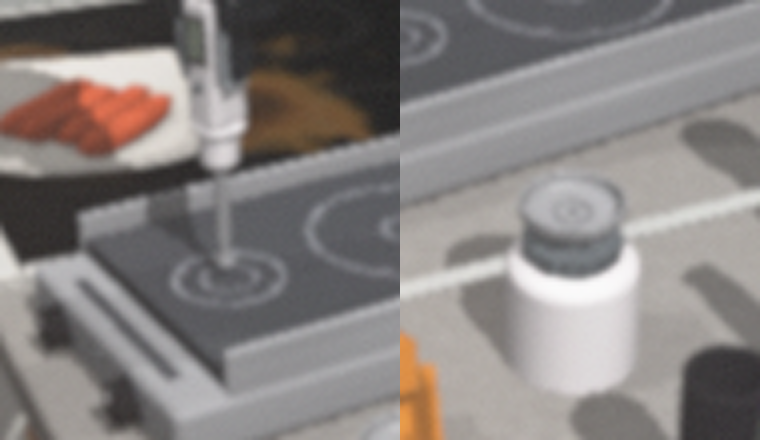

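The cap is back up (right panel), and the foot at ≈(286.5,155) hovers over the ring (≈(287,159.5)). Correct +x by 2 mm and lower.

>>> move_arm:
  rows:
    - [0.17, 0.09, 0, 0, 0, 0, -1]
    - [0, 0, 0, 0, 0, 0, -1]
    - [0, 0, 0.4, 0, 0, 0, -1]
    - [0, 0, 0.4, 0, 0, 0, -1]
    - [0, 0, 0.3, 0, 0, 0, -1]
    - [0, 0, 0.3, 0, 0, 0, -1]
    - [0, 0, 0.2, 0, 0, 0, -1]
    - [0, 0, 0.2, 0, 0, 0, -1]
    - [0, 0, 0, 0, 0, 0, -1]
    - [0, 0, 0, 0, 0, 0, -1]
    - [0, 0, 0, 0, 0, 0, -1]

```text
time: 17.77
tool_pos: [0.5272, -0.0367, 0.1972]
tool_rot: [0.0, 0.972, 0.235, 0.0]
contact_force: [-2.2, 0.7, 1.6]
gripper_width: 0.274
grasp_force: 59.5
```

```bash
python3 F.py 24
```

```text
F [-1.07  0.63  1.57] std [0.55 0.55 0.49] pos [ 0.52717 -0.03669  0.1969 ] 18.9667
```

Run:
```python
from h import *
s=grab("side")
cv2.imwrite("pics/c7.png",cv2.resize(s["img"][100:190,240:340],None,fx=5,fy=5,interpolation=2))
```

```text
(no output)
```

View pics/c7.png

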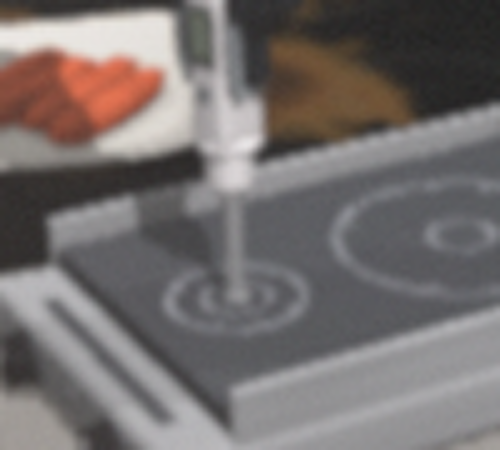

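The foot stands at the ring's centre (crop (237,295) → ≈(287,159)), with the probe upright.

```bash
python3 -c "
from plant import manip
print(manip.job_done())"
```

```text
the job is handed in; nothing more can be done
None
```

The job is handed in at about 19 s: the thermometer's foot was disinfected on the dispenser (cap pressed fully down, then back up), and it now stands upright at the centre of the small zone's ring, held with about 3 N, roughly halfway in.

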